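Stow the locking wheel nut key and hold the bayonet lid half turned

ROBOT

A 6-joint arm with a two-finger parallel gripper is mounted at the origin on the work surface. World frame = base frame: x ahead of the robot, y to its left, z up, the work surface at z = 0. Lengths are in m, angles in rad, forces in N, time in s.
With the tool pointing down it reaches from about 0.25 to 0.775 m from the base axis. Payload 8.9 kg.
Tool frame: the origin (TCP) lies at the very end of the fingers, on their centre line; the grasp point (between the pads) lies arm.grasp_offset behind it (arm.grasp_offset is the distance from the TCP to the grasp point, in m); z points along the fingers, x is the direction in which the jaws open and shut, and the axes are right-handed (so a half turn about z gives the same grasp; the last joint's range is limited). The gripper opens to 85 mm and grips with 20 to 120 N. Pads are 22 mm wide; open, the fingers measure 114 mm over their backs; the gripper's body (76 mm by 85 mm) begins 54 mm behind the grasp point. The pads swing forward as they close: fully open they stand 13 mm farther back than shut.
Start: joints at [1.016, 0.291, -0.153, 1.127, 0, 1.431], TCP at [0.212, 0.48, 0.231] pointing down, gripper open.
Joint ranges: [-2.52, 2.52], [-0.91, 1.74], [-1.3, 1.37], [-1.96, 2.02], [-1.52, 1.47], [-3.14, 3.14]. Speed limits (rad/s): [2.22, 2.22, 2.79, 3.14, 3.14, 3.14].

INTERFACE

Orientations are given as a rotation vector (axis times angle).
In Python, from station import arm, cams gives the robot as it stands.
- The arm moves only by the shell command python3 -m jog 'ROWS'. ROWS is a JSON object of lists of equal length, an entry for each row: "fingers": the finger opening in mm, from 0 to 85.4; "xyz": the shift along the tool's x, y, z in mm, a list of three; "roll": the turn about the tool's z in rad. In form: {"fingers": [fingers, ...], "xyz": [[tx, ty, tz], ...], "roll": [roll, ...]}. A call has 1 to 10 rows; each row shifts and turns the commanded pose from where the row before left it, along the tool's axes as they then stand; what a row does not reach is not made up. A row lasts 1/10 s, in which the tool goes at most 50 mm and 8.59 degrees, less where a joint would pass 70% of its speed; a pose out of reach is approached as far as the arm can. A call with a gripper value outside its range is refused whole. The fingers move at their own pace and stop on an object; the grip force is fixed at half the most. Time passes only in rows, so rows that do not move let the fingers close. It gives the time, the measured TCP pose, the force and the opening at its end, in the units of the state.
- arm.read_state(): the state, without advancing time (a new reading comes with each control period).
- cams.get_image(name): name is "scene" or "top" or "wrist"; returns a dict with "img" (420x560x3 uint8, blue, green, red), "intrinsics" (3x3 intrinsics, pixels), "dist_coeffs" ([k1, k2, p1, p2, k3] as OpenCV has them; the pictures are not rectified), "rvec" (rotation vector, rad) and "tvec" (3), from world to camera coordinates, as OpenCV has them. Camera axes: x right, y down, z forward; pixel columns grow to the right and rows downward; lengths in m; the calibration is good to about 2 mm. A picture is of the moment at which its call begins. There is no depth.
- arm.hand_in(): hands the job in, once; it reports no verdict.
The state is a dict: "time": time; "joints": joint angles; "joint_velocities": joint speeds; "joint_efforts": joint torques, N m; "tcp_pos": TCP position; "ee_rot": TCP orientation; "force": force on the tool from outside, world axes, zero at the start; "ft_torque": the same for the moment, N m; "finger_gap": opening from 0.0 (shut) to 1.0 (fully open).
Only numpy, scipy, OpenCV 4.12 (cv2) and the standard library are available. Lean on these libraries where they do the work, as an engineer would, in place of code of your own. Each camera call takes 0.05 s, during which the arm holds its last target.

TASK

Stand the chrome locking wheel nut key, wide end down, in the empty pocket of the round canister beside the two nuts and let go of it; then drop the bayonet lid in through the rim slots and turn it clockwise (seen from above) half way to its lock, about 40 degrees, to the thin black rib on the canister. It must not reach the lock click: finish still gripping the lid there, seated and still, so that I can fit the seal tag, and leave the other things on the shelf alone.

Things in the scene. Friction and masses are not known exactly. Their poses are not given: they have to be found in the camera images.
- canister: Round open grey plastic canister, bolted down with a steel strap 150 x 60 x 4 mm along its own x (cannot move). Outer diameter 116 mm, rim top 84 mm above the shelf. Origin: centre of the underside; z up. Two nuts stand inside on its -x side; the empty key pocket is at +x. Two slots in the rim, at own +y and -y, let the lid's lugs through.
- mouth (a point): Centre of the canister's mouth, on its axis, level with the rim top, 84 mm above the shelf. The mouth is a 92 mm diameter hole in a rim 5 mm thick; under the rim the wall is at radius 54 mm.
- slot (a point): Middle of the +y rim slot, 50 mm from the axis, at rim height (the other slot is across from it). Each slot is about 21 mm wide, cut outward to radius 54 mm, and marked outside by a broad ear 22 mm wide reaching radius 66 mm. The lugs drop through here, then turn clockwise (seen from above) under the rim; counter-clockwise is blocked.
- half_mark (a point): Thin black rib outside the canister's wall, 42 degrees clockwise of the +y slot about the axis: where a lug (the line of the bar) should stop, half way. A like rib is across from it. The sprung click ball of the lock is first felt by the lug at about 61 degrees, and the lock (double rib, 81 to 87 degrees) is the end of travel.
- key_pocket (a point): Centre of the floor of the empty round pocket: 31 mm diameter, 18 mm from the canister's axis along its own +x, floor 8 mm above the shelf. The white insert around it is 8 mm higher (16 mm above the shelf). Fingers have most room if they close along the canister's own y.
- key: Chrome locking wheel nut key, standing on the shelf, 58 mm tall, 160 g: base 27 mm diameter up to 18 mm, then a round shank 22 mm diameter up to 48 mm, then a hex end 20 mm across. Origin: centre of its underside, z up.
- lid: Grey plastic bayonet lid lying right way up on the shelf, about 140 g. Origin: centre of the underside, z up. Plug 87 mm diameter, 0 to 12 mm height; flange disc 112 mm diameter, 12 to 17 mm. A grip bar on top along own y. Seated in the canister, flange on the rim, its origin is 72 mm above the shelf (12 mm higher if the lugs sit on the rim). A half turn of it looks and fits the same.
- lid_bar (a point): Centre of the lid's grip bar, 34 mm above the lid's underside. The bar is 16 mm thick (own x), 70 mm long (own y), from 17 to 51 mm height.
- lug (a point): End of the lid's +y lug, 51 mm from its axis, under the flange in line with the bar (another at -y; black dashes on the flange above them). Lugs are 12 mm wide, at heights 0 to 5 mm of the lid; seated, they have 2 mm of free height under the rim.
- nut_a: Chrome wheel nut, 23 mm diameter, 36 mm tall, standing in the canister's pocket at own (-14, 16) mm. Origin: centre of its underside.
- nut_b: Chrome wheel nut like the other, in the pocket at own (-14, -16) mm.
- torch: Bystander: yellow LED work torch lying down, 165 mm long along its x, 48 mm high. Origin: under its middle.
- chock: Bystander: red plastic wheel chock, 150 x 85 x 70 mm. Origin: centre of its underside.
- spray: Bystander: closed green spray bottle standing upright, 72 mm diameter, 225 mm tall. Origin: centre of its underside.
Not all that is in view belongs to the job. Leave any purple look-alike of the key alone. Leave any green look-alike of the lid alone.

How it is judged:
By the outcome, as a careful person would: the job done as asked, in the order asked, and still so for the second after the job is handed in, while the arm keeps its last pose, push and grip.
It also fails if it takes over 58 s, if anything falls off the work surface, if the arm or the gripper's body presses on something with over 40 N, if the wrist force passes 120 N, or if a joint passes its speed limit or range.

## Working session

There is one attempt and no reset: what is moved stays moved. The work goes in short steps, Python scripts to look and compute and a shell command to move; the robot and the scene stay as the last step left them, time stands still between calls to the robot, and variables do not carry over. Pictures are saved under pics/ and viewed, and the job is handed in when it is done.

```bash
ls; mkdir -p pics; python3 - <<'E'
from station import arm, cams
import cv2
print(arm.read_state(), arm.grasp_offset)
for n in ("scene","top","wrist"):
    c=cams.get_image(n); cv2.imwrite(f"pics/{n}0.png",c["img"]); print(n,c["intrinsics"].tolist(),c["dist_coeffs"],c["rvec"],c["tvec"])
E
```

```text
pics
{'time': 0.0, 'joints': array([ 1.01571283e+00,  2.91291422e-01, -1.54128880e-01,  1.12670031e+00,
        6.12885441e-06,  1.43155064e+00]), 'joint_velocities': array([-0.00045864, -0.00120212,  0.00091597, -0.00040143, -0.00049529,
       -0.00087586]), 'joint_efforts': array([-3.74756506e-03, -5.37150514e+01,  3.31363893e+01,  1.61078194e-02,
       -5.14400726e-04,  6.94606292e-07]), 'tcp_pos': array([0.21181102, 0.47989393, 0.23072557]), 'ee_rot': array([ 2.63168979e+00,  1.71473439e+00, -1.88736325e-03]), 'force': array([ 0.25648638,  0.16834309, -0.64097875]), 'ft_torque': array([ 0.04095332, -0.00863371,  0.04261489]), 'finger_gap': 0.9993352820265216} 0.0187
scene [[390.2484784229708, 0.0, 284.3470233117935], [0.0, 390.2484784229708, 210.92041883137563], [0.0, 0.0, 1.0]] [-0.04500007  0.          0.          0.          0.        ] [ 1.24565862  2.273438   -0.96235486] [ 0.3834534  -0.26659636  1.23666933]
top [[455.2337824024352, 0.0, 283.04702483389747], [0.0, 455.2337824024352, 206.26443979793166], [0.0, 0.0, 1.0]] [-0.04555351  0.          0.          0.          0.        ] [ 1.92066999 -2.28113733  0.25447876] [0.01340486 0.61486604 0.99526985]
wrist [[299.7766354779219, 0.0, 278.99295236726965], [0.0, 299.7766354779219, 205.81192142698745], [0.0, 0.0, 1.0]] [0.01515459 0.         0.         0.         0.        ] [-2.3999417  -1.56511519 -0.2493778 ] [-0.5252648  -0.04023988  0.38075683]
```

View pics/scene0.png

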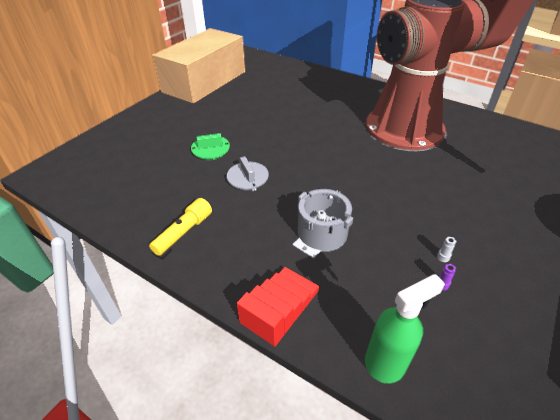

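View pics/top0.png

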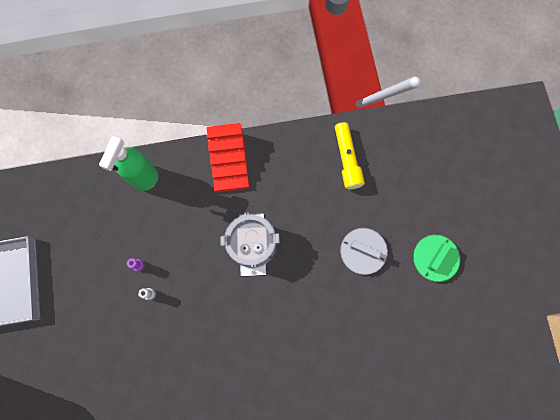

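View pics/wrist0.png

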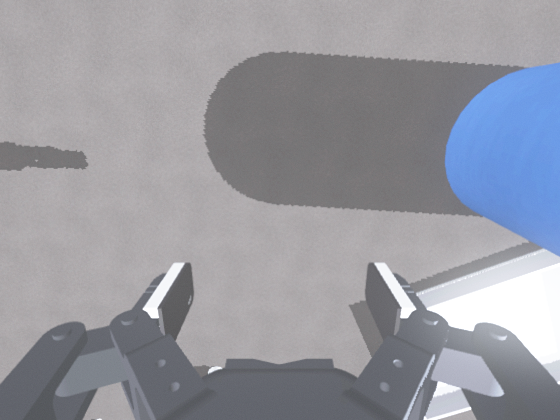

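The top view shows two key-like things: a chrome one at (147,294) and a purple one at (135,264). It also shows two lids: grey at (364,251) and green at (437,258). The chrome key and grey lid fit the description. I'll confirm both in enlarged crops.

```bash
cat > h.py <<'E'
import numpy as np, cv2
from station import arm, cams
from scipy.spatial.transform import Rotation as R
def ray(c,uv):
    p=cv2.undistortPoints(np.array([[uv]],float),c["intrinsics"],c["dist_coeffs"])[0,0]
    M=cv2.Rodrigues(np.array(c["rvec"]))[0]; t=np.array(c["tvec"]).ravel()
    return -M.T@t, M.T@np.array([p[0],p[1],1.])
def atz(c,uv,z):
    o,d=ray(c,uv); return o+d*(z-o[2])/d[2]
def proj(c,P):
    return cv2.projectPoints(np.array(P,float).reshape(-1,1,3),np.array(c["rvec"]),np.array(c["tvec"]),c["intrinsics"],c["dist_coeffs"])[0][:,0]
def crop(img,x0,y0,x1,y1,k,fn):
    cv2.imwrite(fn,cv2.resize(img[y0:y1,x0:x1],None,fx=k,fy=k,interpolation=cv2.INTER_CUBIC))
E
python3 - <<'E'
import cv2,numpy as np
t=cv2.imread("pics/top0.png"); s=cv2.imread("pics/scene0.png")
f=lambda i,x0,y0,k=5:cv2.resize(i[y0:y0+75,x0:x0+80],None,fx=k,fy=k,interpolation=cv2.INTER_CUBIC)[:300,:400] if 0 else cv2.resize(i[y0:y0+60,x0:x0+80],(400,300),interpolation=cv2.INTER_CUBIC)
cv2.imwrite("pics/c1.png",np.vstack([np.hstack([f(t,110,250),f(t,330,222)]),np.hstack([f(t,210,210),f(s,410,230)])]))
E
```

```text
(no output)
```

View pics/c1.png

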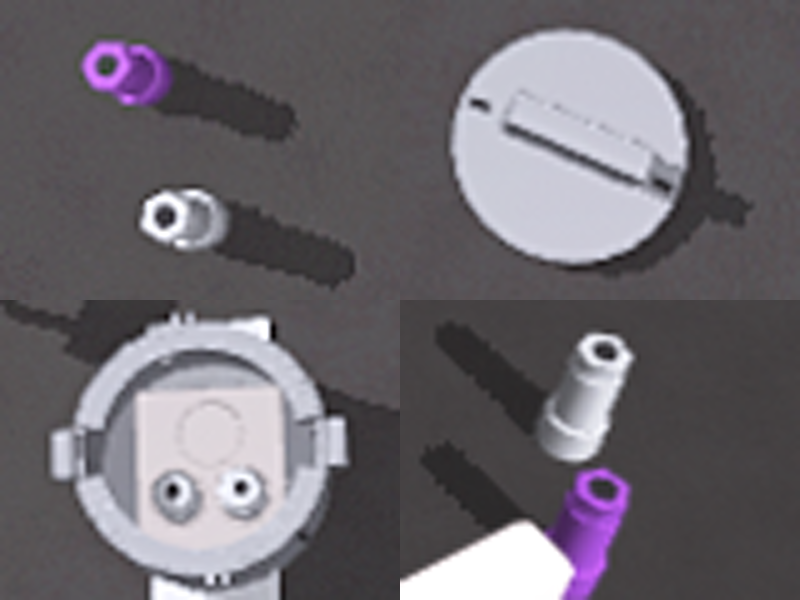

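The crops confirm the chrome key at top (143,293), the grey lid centred at (363.5,251) with its bar tilted, and the canister. The canister has ears left and right, the nuts below and the empty pocket above. Next I'll measure and overlay.

```bash
cat > ov.py <<'E'
from h import *
# initial guess + overlay
import sys
def circ(x,y,z,r,n=60):
    a=np.linspace(0,2*np.pi,n); return np.c_[x+r*np.cos(a),y+r*np.sin(a),0*a+z]
def draw(c,img,P,col,k,x0,y0):
    q=proj(c,P); q=((q+0.5-[x0,y0])*k-0.5)
    cv2.polylines(img,[np.round(q*8).astype(int)],False,col,1,cv2.LINE_AA,3)
def can_pts(cx,cy,th):
    c,s=np.cos(th),np.sin(th)
    return lambda p:np.array([[cx+c*a-s*b,cy+s*a+c*b,z] for a,b,z in p])
E
python3 - <<'E'
from h import *
T=cams.get_image("top");S=cams.get_image("scene")
m=lambda u,v,x0,y0:((u+.5)/5-.5+x0,(v+.5)/5-.5+y0)
print("key top",atz(T,m(165,216,110,250),.058),"scene",atz(S,m(205,52,410,230),.058))
print("lid",atz(T,m(169,146,330,222),.017),"d",atz(T,m(80,104,330,222),.017),atz(T,m(263,182,330,222),.017))
print("can ears",atz(T,m(62,154,210,210),.084),atz(T,m(337,142,210,210),.084), "ring",atz(T,m(200,146.5,210,210),.084))
print("ribs",atz(T,m(182,18,210,210),.06),atz(T,m(217,280,210,210),.06))
print("nuts",atz(T,m(173,192,210,210),.044),atz(T,m(240,187,210,210),.044),"pocket",atz(T,m(210,132,210,210),.016))
E
```

```text
key top [0.46582711 0.25848607 0.058     ] scene [0.46505648 0.25782729 0.058     ]
lid [ 0.47872585 -0.26523421  0.017     ] d [ 0.50607529 -0.22702777  0.017     ] [ 0.453947   -0.30619222  0.017     ]
can ears [0.55020084 0.05916361 0.084     ] [ 0.53437905 -0.06492487  0.084     ] ring [ 0.542941   -0.00323078  0.084     ]
ribs [ 0.60877515 -0.00304795  0.06      ] [ 4.84430232e-01 -1.51934265e-04  6.00000000e-02]
nuts [0.53041842 0.01466165 0.044     ] [ 0.52740037 -0.01677273  0.044     ] pocket [ 0.5604712  -0.00563866  0.016     ]
```

```bash
cat > ov2.py <<'E'
from ov import *
T=cams.get_image("top");S=cams.get_image("scene")
cx,cy,th=.5425,-.0033,np.radians(-7.4)
lx,ly,lt=.4787,-.2656,np.radians(-33.4)
kx,ky=.4655,.2582
W=can_pts(cx,cy,th);L=can_pts(lx,ly,lt)
out=[]
for c,boxes in ((T,[(205,205),(325,220),(110,262)]),(S,[(285,180),(215,145),(410,220)])):
    for b,(x0,y0) in enumerate(boxes):
        k=[4,4,4][b]
        im=cv2.resize(c["img"][y0:y0+70,x0:x0+65],None,fx=k,fy=k,interpolation=cv2.INTER_CUBIC)
        d=lambda P,col:draw(c,im,P,col,k,x0,y0)
        if b==0:
            d(circ(cx,cy,.084,.046),(0,0,255)); d(circ(cx,cy,.084,.058),(0,255,0))
            for s in(1,-1): d(W([(-.011*s,.054*s,.084),(-.011*s,.066*s,.084),(.011*s,.066*s,.084),(.011*s,.054*s,.084)]),(255,0,0))
            d(circ(*W([(.018,0,0)])[0][:2],.016,.0155),(0,0,255))
            a=np.radians(90-42); d(W([(.058*np.cos(a),.058*np.sin(a),z) for z in(0.02,.084)]),(0,255,255))
        if b==1:
            d(circ(lx,ly,.017,.056),(0,0,255)); d(L([(-.008,-.035,.051),(.008,-.035,.051),(.008,.035,.051),(-.008,.035,.051),(-.008,-.035,.051)]),(255,0,0))
        if b==2:
            d(circ(kx,ky,0,.0135),(0,0,255));d(circ(kx,ky,.018,.0135),(0,0,255));d(circ(kx,ky,.058,.0108),(0,200,0))
        out.append(im)
cv2.imwrite("pics/ov.png",np.vstack([np.hstack(out[:3]),np.hstack(out[3:])]))
E
python3 ov2.py
```

```text
(no output)
```

View pics/ov.png

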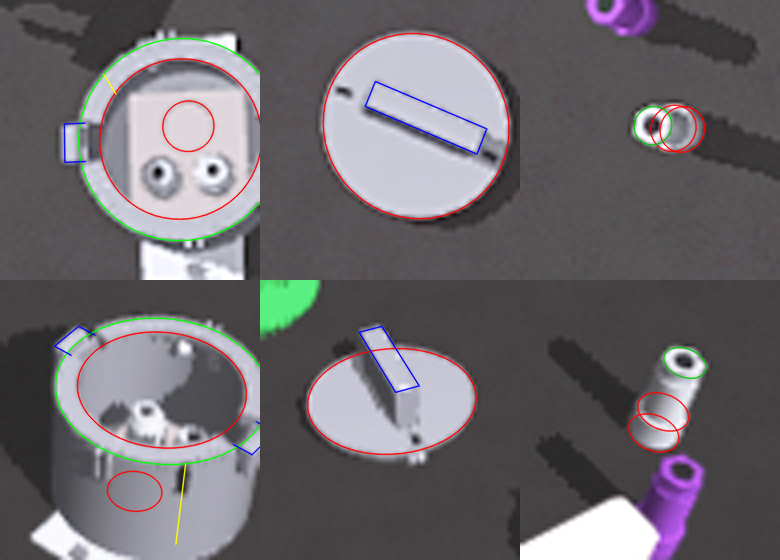

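The overlays match well. From these I have the key at (0.4655, 0.258), the canister at (0.5425, -0.0033, -7.4°) and the lid at (0.4787, -0.2656) with its own y at 56.6°. I'm moving over the key now.

```bash
cat > go.py <<'E'
from h import *
import sys
def go(x,y,z,ang=None):
    s=arm.read_state(); M=R.from_rotvec(s["ee_rot"]).as_matrix(); d=np.array([x,y,z])-s["tcp_pos"]
    cur=np.degrees(np.arctan2(M[1,0],M[0,0]))
    print("t",round(s["time"],2),"tcp",np.round(s["tcp_pos"]*1e3,1),"xang",round(cur,2),"zaxis",M[:,2].round(4),"F",s["force"].round(1),"gap",round(s["finger_gap"]*85.4,1),"j",s["joints"].round(2))
    print("shift now-frame",np.round(M.T@d*1e3,1))
    if ang is not None: 
        w=(ang-cur+180)%360-180
        print("roll",round(-np.radians(w),4)," frame-after shift:", np.round(R.from_euler('z',w,degrees=True).inv().as_matrix()@d*1e3 if 0 else (R.from_euler('z',w,degrees=True).as_matrix()@M).T@d*1e3,1))
if __name__=="__main__": go(*map(float,sys.argv[1:]))
E
python3 go.py .4655 .2582 .13 82.6
```

```text
t 0.35 tcp [212.  480.2 231.2] xang 66.18 zaxis [-2.e-04 -2.e-04 -1.e+00] F [0.3 0.5 1.1] gap 85.4 j [ 1.02  0.29 -0.15  1.13  0.    1.43]
shift now-frame [-100.7  321.6  101.2]
roll -0.2866  frame-after shift: [-187.5  280.   101.2]
```

```bash
python3 -m jog '{"fingers":[60,60,60,60,60,60,60,60,60,60],"xyz":[[-14,46,0],[-14,46,0],[-14,46,0],[-14,46,0],[-14,46,0],[-14,46,0],[-14,46,0],[0,0,0],[0,0,0],[0,0,0]],"roll":[0,0,0,0,0,0,0,-0.143,-0.143,0]}'; python3 go.py .4655 .2582 .14 82.6
```

```text
time: 1.35
tcp_pos: [0.4673, 0.2601, 0.2311]
ee_rot: [-2.36, -2.074, 0.0]
force: [-0.5, -0.9, 0.5]
finger_gap: 0.703
t 1.35 tcp [467.3 260.1 231.1] xang 82.63 zaxis [-3.e-04 -1.e-04 -1.e+00] F [-0.5 -0.9  0.5] gap 60.0 j [ 0.37  0.31 -0.13  1.13  0.    0.5 ]
shift now-frame [-2.1 -1.5 91.1]
roll 0.0005  frame-after shift: [-2.1 -1.5 91.1]
```

```bash
python3 - <<'E'
from ov import *
c=cams.get_image("wrist"); im=c["img"].copy(); kx,ky=.4655,.2582
draw(c,im,circ(kx,ky,0,.0135),(0,0,255),1,0,0);draw(c,im,circ(kx,ky,.058,.0108),(0,255,0),1,0,0)
print(proj(c,[[kx,ky,.058]])); print(arm.read_state()["tcp_pos"])
cv2.imwrite("pics/w1.png",im)
E
```

```text
[[276.08552612 184.09558948]]
[0.46705319 0.26040945 0.23124652]
```

View pics/w1.png

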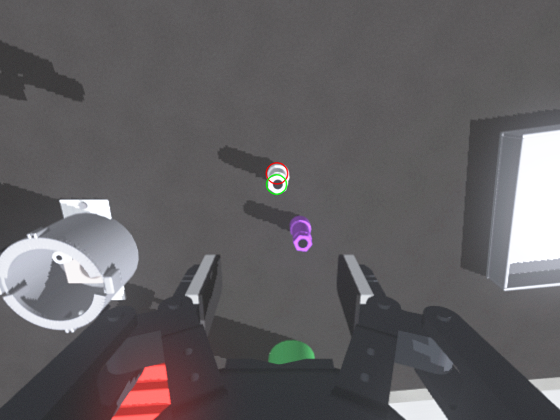

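The wrist view agrees, with the overlay on the chrome key at (277,184). Lowering to grip the upper shank.

```bash
python3 -m jog '{"fingers":[60,60,60,60,60,60,60,15,15,15],"xyz":[[-2,-1.5,40],[0,0,40],[0,0,40],[0,0,40],[0,0,30],[0,0,16],[0,0,0],[0,0,0],[0,0,0],[0,0,0]],"roll":[0,0,0,0,0,0,0,0,0,0]}'; python3 go.py .4655 .2582 .025 82.6
```

```text
time: 2.4
tcp_pos: [0.4662, 0.2591, 0.0266]
ee_rot: [2.361, 2.071, 0.003]
force: [-0.4, -0.0, 5.6]
finger_gap: 0.234
t 2.4 tcp [466.2 259.1  26.6] xang 82.52 zaxis [ 2.2e-03  6.0e-04 -1.0e+00] F [-0.4 -0.   5.6] gap 20.0 j [ 0.37  0.51 -0.42  0.64 -0.    0.5 ]
shift now-frame [-1.  -0.6  1.6]
roll -0.0013  frame-after shift: [-1.  -0.6  1.6]
```

```bash
python3 -m jog '{"fingers":[15,15,15],"xyz":[[0,0,0],[0,0,0],[0,0,0]],"roll":[0,0,0]}'; python3 - <<'E'
from h import *
a=cams.get_image("scene")["img"];b=cams.get_image("top")["img"]
f=lambda i,x0,y0:cv2.resize(i[y0:y0+110,x0:x0+110],(400,400),interpolation=cv2.INTER_CUBIC)
cv2.imwrite("pics/g1.png",np.hstack([f(a,390,180),f(b,90,240)]))
E
```

```text
time: 2.7
tcp_pos: [0.4662, 0.2592, 0.0266]
ee_rot: [2.361, 2.072, 0.004]
force: [-0.1, -0.8, 6.8]
finger_gap: 0.238
```

View pics/g1.png

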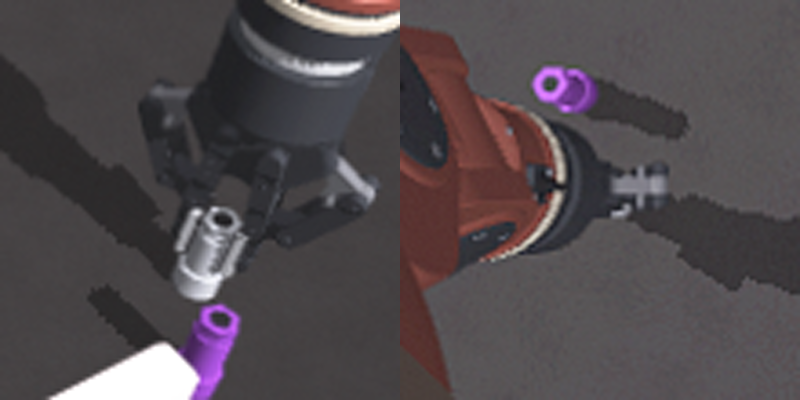

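```bash
python3 - <<'E'
from h import *
S=cams.get_image("scene"); s=arm.read_state(); M=R.from_rotvec(s["ee_rot"]).as_matrix(); print(s["tcp_pos"])
crop(S["img"],405,185,505,260,8,"pics/g2.png")
# also plane-intersection grid helper
for off in (0,.011,-.011):
  for uv in [(165,90),(370,190),(290,240),(185,115),(310,160),(275,155)]:
    p=(uv[0]/400*110+390,uv[1]/400*110+180); o,d=ray(S,p)
    n=M[:,1]; k=((s["tcp_pos"]+n*off-o)@n)/(d@n); q=M.T@(o+k*d-s["tcp_pos"]); print(off,uv,"tool x %.1f, above tcp %.1f"%(q[0]*1e3,-q[2]*1e3))
E
```

```text
[0.46625946 0.25914847 0.02666962]
0 (165, 90) tool x -55.5, above tcp 101.2
0 (370, 190) tool x 61.3, above tcp 99.3
0 (290, 240) tool x 37.2, above tcp 41.5
0 (185, 115) tool x -40.5, above tcp 90.9
0 (310, 160) tool x 28.4, above tcp 100.2
0 (275, 155) tool x 11.3, above tcp 92.9
0.011 (165, 90) tool x -53.1, above tcp 110.4
0.011 (370, 190) tool x 61.6, above tcp 108.6
0.011 (290, 240) tool x 38.0, above tcp 51.8
0.011 (185, 115) tool x -38.4, above tcp 100.4
0.011 (310, 160) tool x 29.3, above tcp 109.5
0.011 (275, 155) tool x 12.5, above tcp 102.3
-0.011 (165, 90) tool x -57.8, above tcp 91.9
-0.011 (370, 190) tool x 61.0, above tcp 90.0
-0.011 (290, 240) tool x 36.5, above tcp 31.2
-0.011 (185, 115) tool x -42.6, above tcp 81.5
-0.011 (310, 160) tool x 27.5, above tcp 91.0
-0.011 (275, 155) tool x 10.1, above tcp 83.4
```

View pics/g2.png

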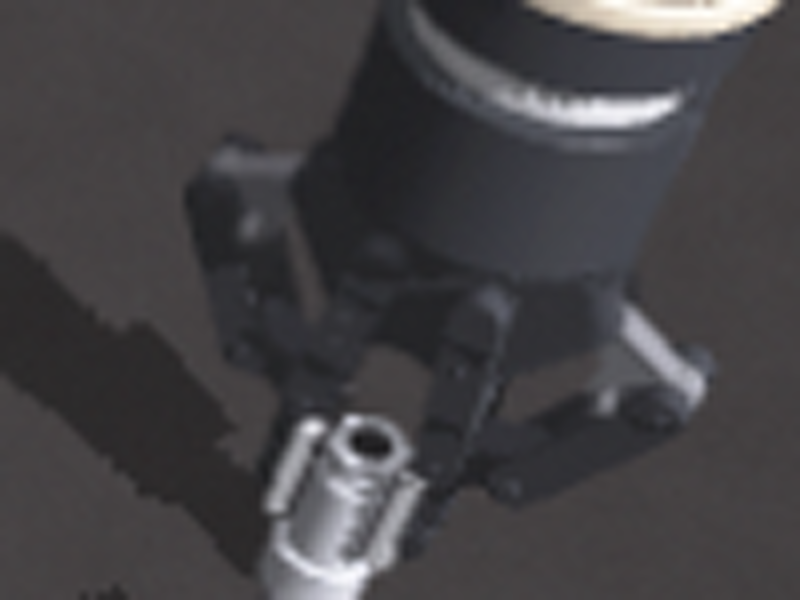

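The key is gripped, but the finger elbow links (about ±40 mm at 45 mm above the TCP) would foul the rim at this grip depth. I'll regrip 11 mm higher so the links stay above the rim.

```bash
python3 -m jog '{"fingers":[40,40,40,40,10,10,10,10,10],"xyz":[[0,0,0],[0,0,0],[0,0,-11],[0,0,0],[0,0,0],[0,0,0],[0,0,0],[0,0,0],[0,0,0]],"roll":[0,0,0,0,0,0,0,0,0]}'; python3 -m jog '{"fingers":[10,10,10,10],"xyz":[[0,0,-5],[0,0,-25],[0,0,-40],[0,0,-40]],"roll":[0,0,0,0]}'; python3 - <<'E'
from h import *
a=cams.get_image("scene")["img"]
crop(a,380,120,520,225,5.5,"pics/g3.png")
E
```

```text
time: 3.75
tcp_pos: [0.4656, 0.2588, 0.0368]
ee_rot: [2.361, 2.072, 0.001]
force: [-0.8, 0.1, 7.5]
finger_gap: 0.228
time: 4.15
tcp_pos: [0.4643, 0.2584, 0.147]
ee_rot: [-2.36, -2.072, 0.003]
force: [0.6, -0.1, -2.4]
finger_gap: 0.233
```

View pics/g3.png

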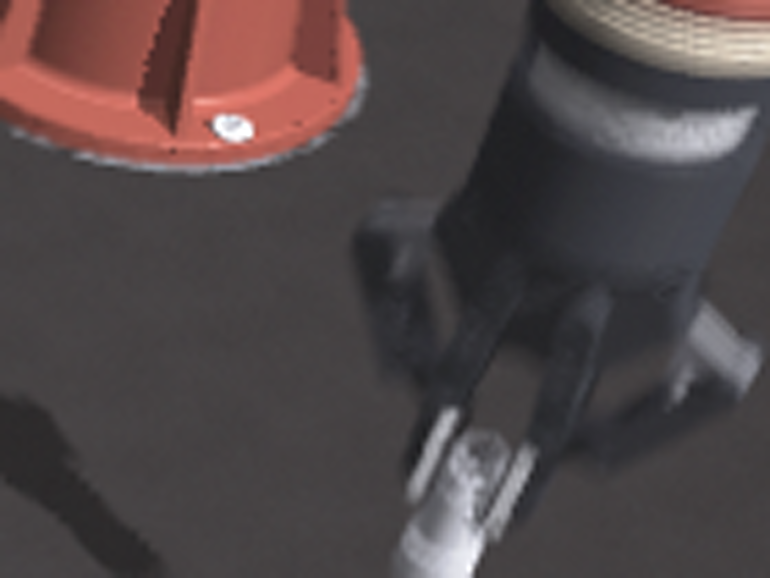

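```bash
python3 go.py .5604 -.0056 .15 82.6
```

```text
t 4.2 tcp [467.7 259.8 153.7] xang 82.57 zaxis [ 0.0065  0.0025 -1.    ] F [3.  1.1 5.3] gap 19.4 j [ 0.37  0.36 -0.27  0.94  0.    0.5 ]
shift now-frame [-251.2  126.2    3.6]
roll -0.0005  frame-after shift: [-251.2  126.1    3.6]
```

```bash
python3 -m jog '{"fingers":[10,10,10,10,10,10,10,10,10],"xyz":[[-20,10,0],[-42,21,0],[-42,21,0],[-42,21,0],[-42,21,0],[-42,21,0],[-21,11,0],[0,0,0],[0,0,0]],"roll":[0,0,0,0,0,0,0,0,0]}'; python3 go.py .5604 -.0056 .10 82.6; python3 - <<'E'
from ov import *
ims=[]
x,y=arm.read_state()["tcp_pos"][:2]
for n,(x0,y0) in (("scene",(260,120)),("top",(190,180))):
    c=cams.get_image(n); i=cv2.resize(c["img"][y0:y0+130,x0:x0+120],(400,433),interpolation=cv2.INTER_CUBIC); k=400/120
    z=arm.read_state()["tcp_pos"][2]
    for zz,r in((z-.037,.0135),(z+.021,.0108)): draw(c,i,circ(x,y,zz,r),(0,0,255),k,x0,y0)
    ims.append(i)
cv2.imwrite("pics/g4.png",np.hstack(ims)); cv2.imwrite("pics/g4w.png",cams.get_image("wrist")["img"])
E
```

```text
time: 5.1
tcp_pos: [0.5573, -0.0066, 0.1458]
ee_rot: [-2.361, -2.071, 0.001]
force: [-1.2, 0.6, -1.9]
finger_gap: 0.23
t 5.1 tcp [557.3  -6.6 145.8] xang 82.49 zaxis [-1.1e-03  5.0e-04 -1.0e+00] F [-1.2  0.6 -1.9] gap 19.6 j [-0.14  0.41 -0.21  0.95  0.   -0.01]
shift now-frame [ 1.3  3.  45.8]
roll -0.0018  frame-after shift: [ 1.3  3.  45.8]
```

View pics/g4.png

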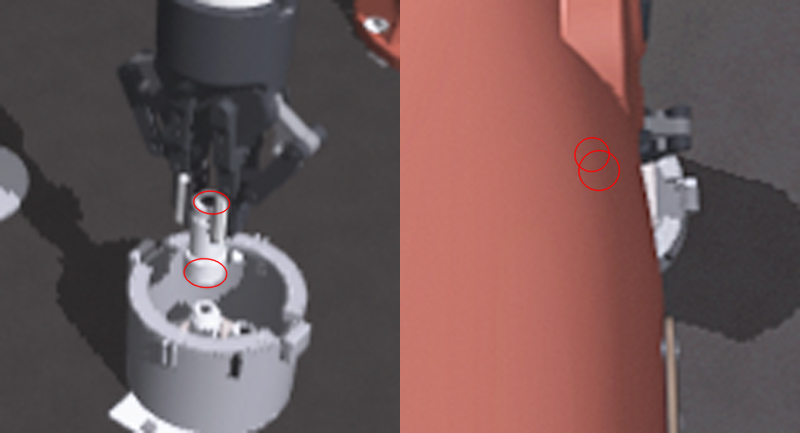

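View pics/g4w.png

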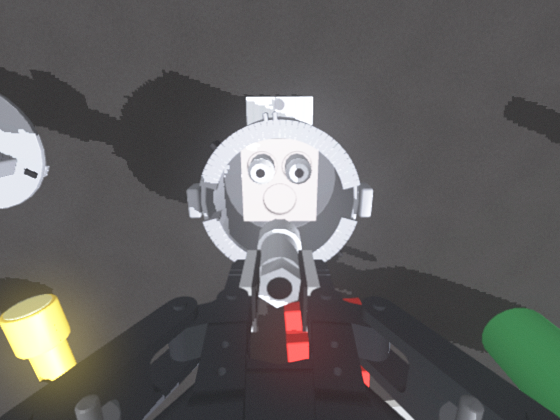

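```bash
python3 -m jog '{"fingers":[10,10,10,10,10,10],"xyz":[[1.3,3,0],[0,0,30],[0,0,30],[0,0,20],[0,0,0],[0,0,0]],"roll":[0,0,0,0,0,0]}'; python3 go.py .5604 -.0056 .045 82.6;  python3 - <<'E'
from ov import *
ims=[]
x,y,z=arm.read_state()["tcp_pos"]
for n,(x0,y0) in (("scene",(280,150)),("wrist",(180,60))):
    c=cams.get_image(n); w=100 if n=="scene" else 200; i=cv2.resize(c["img"][y0:y0+w,x0:x0+w],(400,400),interpolation=cv2.INTER_CUBIC); k=400/w
    for zz,r in((z-.037,.0135),(z+.021,.0108)): draw(c,i,circ(x,y,zz,r),(0,0,255),k,x0,y0)
    draw(c,i,circ(.5604,-.0056,.016,.0155),(0,255,0),k,x0,y0)
    ims.append(i)
cv2.imwrite("pics/g5.png",np.hstack(ims))
E
```

```text
time: 5.85
tcp_pos: [0.561, -0.005, 0.0667]
ee_rot: [-2.36, -2.074, 0.0]
force: [0.6, -0.6, -1.7]
finger_gap: 0.232
t 5.85 tcp [561.   -5.   66.7] xang 82.61 zaxis [-1.e-04  1.e-04 -1.e+00] F [ 0.6 -0.6 -1.7] gap 19.8 j [-0.14  0.5  -0.3   0.77  0.   -0.01]
shift now-frame [-0.7 -0.6 21.7]
roll 0.0002  frame-after shift: [-0.7 -0.6 21.7]
```

View pics/g5.png

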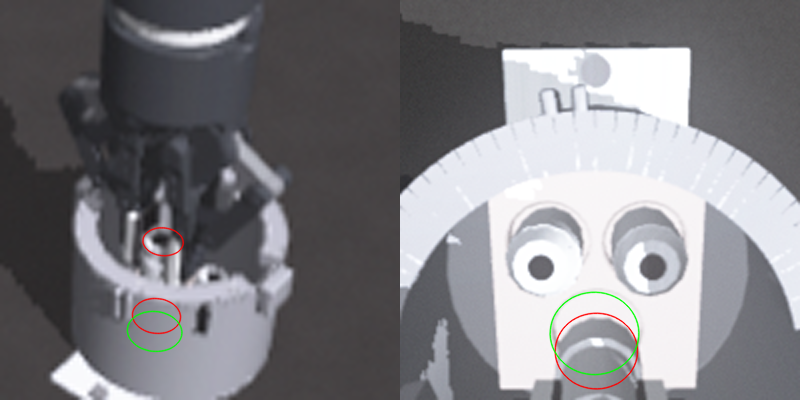

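```bash
python3 -m jog '{"fingers":[10,10,10,10],"xyz":[[-0.7,-0.6,5],[0,0,5],[0,0,3],[0,0,0]],"roll":[0,0,0,0]}';  python3 -m jog '{"fingers":[10,10,10],"xyz":[[0,0,3],[0,0,2],[0,0,0]],"roll":[0,0,0]}'; python3 go.py .5604 -.0056 .045 82.6;  python3 - <<'E'
from ov import *
ims=[]
for n,(x0,y0) in (("scene",(280,150)),("wrist",(180,60))):
    c=cams.get_image(n); w=100 if n=="scene" else 200; ims.append(cv2.resize(c["img"][y0:y0+w,x0:x0+w],(400,400),interpolation=cv2.INTER_CUBIC))
cv2.imwrite("pics/g6.png",np.hstack(ims))
E
```

```text
time: 6.35
tcp_pos: [0.5598, -0.0062, 0.0528]
ee_rot: [-2.36, -2.072, 0.001]
force: [0.8, 0.5, -1.9]
finger_gap: 0.234
time: 6.65
tcp_pos: [0.56, -0.0061, 0.048]
ee_rot: [-2.361, -2.072, 0.001]
force: [-0.1, 0.3, -0.8]
finger_gap: 0.232
t 6.65 tcp [560.   -6.1  48. ] xang 82.56 zaxis [-5.e-04  1.e-04 -1.e+00] F [-0.1  0.3 -0.8] gap 19.8 j [-0.14  0.52 -0.32  0.73  0.   -0.01]
shift now-frame [0.6 0.3 3. ]
roll -0.0007  frame-after shift: [0.6 0.3 3. ]
```

View pics/g6.png

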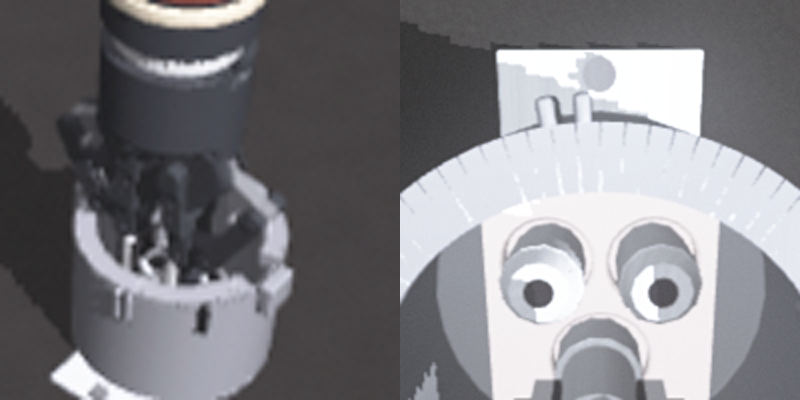

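The base is inside the pocket ring with no contact force. I'll go down the last 3 mm and release.

```bash
python3 -m jog '{"fingers":[10,10,10],"xyz":[[0,0,1.5],[0,0,1.5],[0,0,0]],"roll":[0,0,0]}'; python3 go.py .5604 -.0056 .045 82.6
```

```text
time: 7.05
tcp_pos: [0.56, -0.0061, 0.0451]
ee_rot: [-2.361, -2.073, 0.0]
force: [-0.3, 0.5, -1.3]
finger_gap: 0.234
t 7.05 tcp [560.   -6.1  45.1] xang 82.56 zaxis [-4.e-04  1.e-04 -1.e+00] F [-0.3  0.5 -1.3] gap 20.0 j [-0.14  0.53 -0.32  0.72  0.   -0.01]
shift now-frame [0.5 0.3 0.1]
roll -0.0006  frame-after shift: [0.5 0.3 0.1]
```

```bash
python3 -m jog '{"fingers":[10,10,10],"xyz":[[0,0,1],[0,0,0.5],[0,0,0]],"roll":[0,0,0]}'; python3 -m jog '{"fingers":[24,28,32,32],"xyz":[[0,0,0],[0,0,0],[0,0,0],[0,0,0]],"roll":[0,0,0,0]}'
```

```text
time: 7.35
tcp_pos: [0.5605, -0.0062, 0.0448]
ee_rot: [2.36, 2.072, 0.001]
force: [-3.6, 0.4, 11.6]
finger_gap: 0.237
time: 7.75
tcp_pos: [0.5602, -0.0061, 0.0437]
ee_rot: [-2.361, -2.073, 0.0]
force: [-0.0, 0.3, -0.2]
finger_gap: 0.376
```

The key touched the floor (about 12 N) and is released. Raising and checking.

```bash
python3 -m jog '{"fingers":[32,32,32,32,32,32],"xyz":[[0,0,-10],[0,0,-25],[0,0,-40],[0,0,-40],[0,0,-20],[0,0,0]],"roll":[0,0,0,0,0,0]}'; python3 go.py .4787 -.2656 .15 146.6;  python3 - <<'E'
from ov import *
ims=[]
for n,(x0,y0) in (("scene",(280,150)),("wrist",(180,80))):
    c=cams.get_image(n); w=100 if n=="scene" else 200; ims.append(cv2.resize(c["img"][y0:y0+w,x0:x0+w],(400,400),interpolation=cv2.INTER_CUBIC))
cv2.imwrite("pics/g7.png",np.hstack(ims))
E
```

```text
time: 8.35
tcp_pos: [0.5623, -0.0064, 0.1828]
ee_rot: [2.357, 2.07, 0.006]
force: [0.8, -0.0, 0.7]
finger_gap: 0.374
t 8.35 tcp [562.3  -6.4 182.8] xang 82.57 zaxis [ 6.2e-03 -9.0e-04 -1.0e+00] F [ 0.8 -0.   0.7] gap 32.0 j [-0.14  0.39 -0.15  1.03 -0.   -0.01]
shift now-frame [-267.8  -49.5   32.5]
roll -1.1176  frame-after shift: [ -72.9 -262.6   31.2]
```

View pics/g7.png

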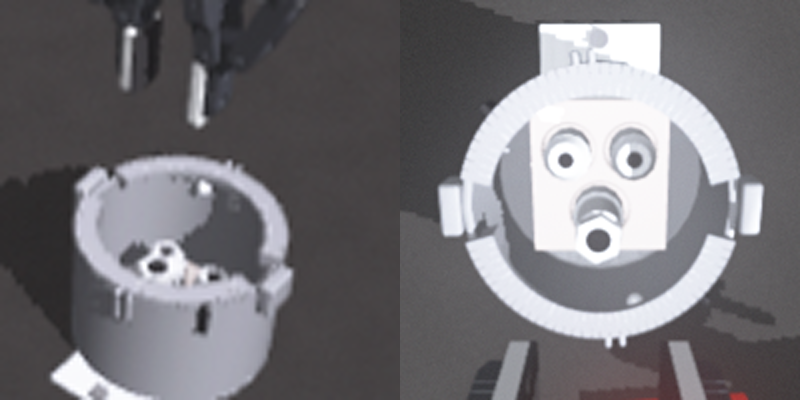

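The key stands upright in its pocket and both nuts are still in place. Moving to the lid.

```bash
python3 -m jog '{"fingers":[50,50,50,50,50,50,50],"xyz":[[-38,-7,0],[-46,-8.5,0],[-46,-8.5,0],[-46,-8.5,0],[-46,-8.5,0],[-46,-8.5,0],[0,0,0]],"roll":[0,0,0,0,0,0,0]}'; python3 -m jog '{"fingers":[50,50,50,50,50,50,50,50,50,50],"xyz":[[0,0,0],[0,0,0],[0,0,0],[0,0,0],[0,0,0],[0,0,0],[0,0,0],[0,0,0],[0,0,0],[0,0,0]],"roll":[-0.14,-0.14,-0.14,-0.14,-0.14,-0.14,-0.14,-0.137,0,0]}'; python3 - <<'E'
from ov import *
c=cams.get_image("wrist"); im=c["img"].copy(); lx,ly,lt=.4787,-.2656,np.radians(-33.4);L=can_pts(lx,ly,lt)
draw(c,im,circ(lx,ly,.017,.056),(0,0,255),1,0,0);draw(c,im,L([(-.008,-.035,.051),(.008,-.035,.051),(.008,.035,.051),(-.008,.035,.051),(-.008,-.035,.051)]),(0,255,0),1,0,0)
cv2.imwrite("pics/w2.png",im)
E
python3 go.py .4787 -.2656 .08 146.6
```

```text
time: 9.15
tcp_pos: [0.4741, -0.2699, 0.1774]
ee_rot: [-2.366, -2.066, 0.003]
force: [-0.7, 0.6, 0.4]
finger_gap: 0.587
time: 10.15
tcp_pos: [0.476, -0.2649, 0.178]
ee_rot: [-0.909, -3.006, -0.001]
force: [0.3, -0.3, 0.2]
finger_gap: 0.584
t 10.2 tcp [ 476.2 -265.   178.2] xang 146.36 zaxis [-9.e-04  8.e-04 -1.e+00] F [ 0.2 -0.2 -0.1] gap 50.3 j [-0.64  0.36 -0.19  1.02  0.   -1.63]
shift now-frame [-2.6  0.9 98.2]
roll -0.0042  frame-after shift: [-2.6  0.9 98.2]
```

View pics/w2.png

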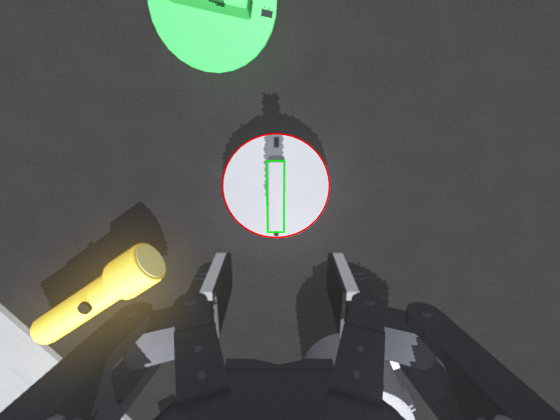

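```bash
python3 -m jog '{"fingers":[50,50,50,50,50,50,50],"xyz":[[-2.6,0.9,40],[0,0,45],[0,0,40],[0,0,20],[0,0,10],[0,0,0],[0,0,0]],"roll":[-0.004,0,0,0,0,0,0]}';python3 go.py .4787 -.2656 .0215 146.6
```

```text
time: 10.9
tcp_pos: [0.4797, -0.2666, 0.0247]
ee_rot: [0.899, 3.009, -0.001]
force: [-0.2, -0.1, 0.1]
finger_gap: 0.588
t 10.9 tcp [ 479.7 -266.6   24.7] xang 146.74 zaxis [ 9.e-04 -7.e-04 -1.e+00] F [-0.2 -0.1  0.1] gap 50.2 j [-0.64  0.54 -0.38  0.66 -0.   -1.63]
shift now-frame [1.4 0.3 3.2]
roll 0.0025  frame-after shift: [1.4 0.3 3.2]
```

```bash
python3 -m jog '{"fingers":[50,10,10,10,10,10],"xyz":[[1.2,0.3,2.5],[0,0,0],[0,0,0],[0,0,0],[0,0,0],[0,0,0]],"roll":[0.002,0,0,0,0,0]}';python3 go.py .4787 -.2656 .0215 146.6
```

```text
time: 11.5
tcp_pos: [0.4788, -0.2656, 0.0221]
ee_rot: [0.9, 3.008, -0.001]
force: [-1.1, 0.6, 6.6]
finger_gap: 0.175
t 11.5 tcp [ 478.8 -265.6   22.1] xang 146.67 zaxis [ 1.1e-03 -8.0e-04 -1.0e+00] F [-1.1  0.6  6.6] gap 15.0 j [-0.64  0.54 -0.38  0.65  0.   -1.63]
shift now-frame [ 0.1 -0.   0.6]
roll 0.0013  frame-after shift: [ 0.1 -0.   0.6]
```

```bash
python3 -m jog '{"fingers":[10,10,10,10,10,10,10],"xyz":[[0,0,-6],[0,0,-20],[0,0,-40],[0,0,-40],[0,0,-18],[0,0,0],[0,0,0]],"roll":[0,0,0,0,0,0,0]}';python3 go.py .5425 -.0033 .145 172.6; python3 - <<'E'
from ov import *
c=cams.get_image("wrist");cv2.imwrite("pics/w3.png",c["img"])
E
```

```text
time: 12.2
tcp_pos: [0.478, -0.2651, 0.1449]
ee_rot: [-0.901, -3.009, -0.0]
force: [-0.3, 0.2, -2.2]
finger_gap: 0.177
t 12.2 tcp [ 478.  -265.1  144.9] xang 146.68 zaxis [-2.e-04  1.e-04 -1.e+00] F [-0.3  0.2 -2.2] gap 15.1 j [-0.64  0.39 -0.24  0.94 -0.   -1.63]
shift now-frame [ 89.9 254.2  -0. ]
roll -0.4525  frame-after shift: [-3.030e+01  2.679e+02 -1.000e-01]
```

View pics/w3.png

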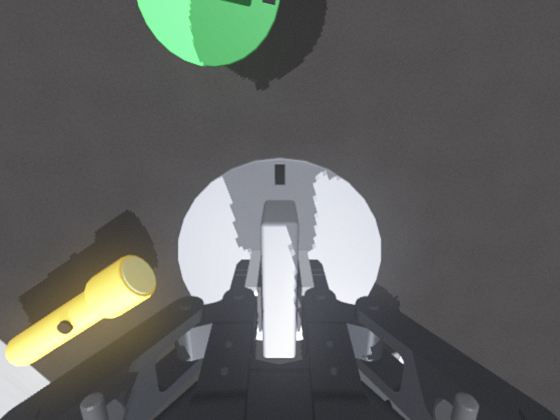

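```bash
python3 -m jog '{"fingers":[10,10,10,10,10,10,10,10],"xyz":[[7,20,0],[14,39,0],[14,39,0],[14,39,0],[14,39,0],[14,39,0],[13,39,0],[0,0,0]],"roll":[0,0,0,0,0,0,0,0]}';python3 -m jog '{"fingers":[10,10,10,10,10,10],"xyz":[[0,0,0],[0,0,0],[0,0,0],[0,0,0],[0,0,0],[0,0,0]],"roll":[-0.113,-0.113,-0.113,-0.113,0,0]}';python3 go.py .5425 -.0033 .145 172.6; python3 - <<'E'
from ov import *
s=arm.read_state();x,y,z=s["tcp_pos"];M=R.from_rotvec(s["ee_rot"]).as_matrix();th=np.arctan2(-M[1,0],-M[0,0]); print(np.degrees(th))
ims=[];lz=z-.0218
L=can_pts(x,y,th);W=can_pts(.5425,-.0033,np.radians(-7.4))
for n,(x0,y0,w) in (("scene",(260,130,120)),("wrist",(130,20,300))):
    c=cams.get_image(n); i=cv2.resize(c["img"][y0:y0+w,x0:x0+w],(400,400),interpolation=cv2.INTER_CUBIC); k=400/w
    draw(c,i,circ(x,y,lz+.017,.056),(0,0,255),k,x0,y0); draw(c,i,circ(.5425,-.0033,.084,.058),(0,255,0),k,x0,y0)
    draw(c,i,L([(0,-.056,.017+lz),(0,.056,.017+lz)]),(255,0,0),k,x0,y0)
    for e in(1,-1): draw(c,i,W([(-.011*e,.054*e,.084),(-.011*e,.066*e,.084),(.011*e,.066*e,.084),(.011*e,.054*e,.084)]),(0,255,255),k,x0,y0)
    ims.append(i)
cv2.imwrite("pics/g8.png",np.hstack(ims))
E
```

```text
time: 13.05
tcp_pos: [0.5422, 0.0009, 0.1435]
ee_rot: [-0.893, -3.009, -0.002]
force: [0.9, -1.1, -2.0]
finger_gap: 0.176
time: 13.65
tcp_pos: [0.5419, -0.0039, 0.1443]
ee_rot: [-0.209, -3.133, -0.0]
force: [-0.5, 0.3, -1.6]
finger_gap: 0.175
t 13.65 tcp [541.9  -3.9 144.3] xang 172.36 zaxis [-1.9e-03  2.0e-04 -1.0e+00] F [-0.5  0.3 -1.6] gap 14.9 j [-0.14  0.39 -0.25  0.93 -0.   -1.58]
shift now-frame [-0.6  0.6 -0.7]
roll -0.0041  frame-after shift: [-0.6  0.6 -0.7]
-7.635823600384206
```

View pics/g8.png

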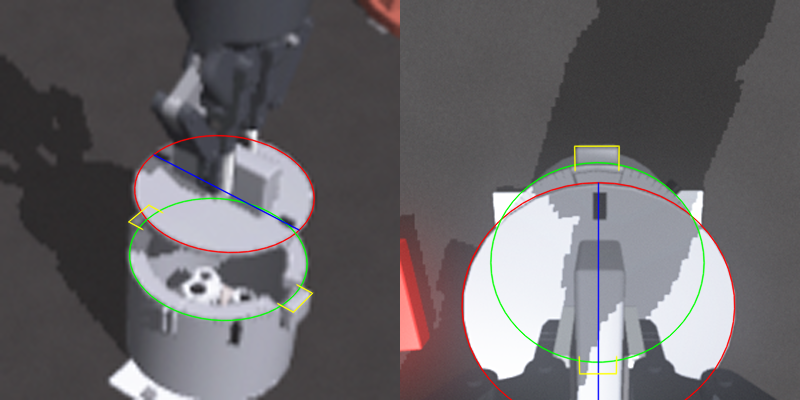

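Lid, slots and rim are aligned to within about 1 mm. Lowering.

```bash
python3 -m jog '{"fingers":[10,10,10,10,10],"xyz":[[-0.5,0.6,15],[0,0,15],[0,0,4],[0,0,0],[0,0,0]],"roll":[-0.004,0,0,0,0]}';python3 go.py .5425 -.0033 .094 172.6; python3 -m jog '{"fingers":[10,10,10,10,10],"xyz":[[0,0,3],[0,0,3],[0,0,2],[0,0,1],[0,0,0]],"roll":[0,0,0,0,0]}';python3 go.py .5425 -.0033 .094 172.6
```

```text
time: 14.25
tcp_pos: [0.5434, -0.0031, 0.1118]
ee_rot: [0.198, 3.135, -0.0]
force: [0.2, -0.5, -1.0]
finger_gap: 0.177
t 14.25 tcp [543.4  -3.1 111.8] xang 172.77 zaxis [ 5.e-04 -1.e-04 -1.e+00] F [ 0.2 -0.5 -1. ] gap 15.1 j [-0.14  0.42 -0.3   0.85  0.   -1.58]
shift now-frame [ 0.9 -0.3 17.8]
roll 0.0029  frame-after shift: [ 0.9 -0.3 17.8]
time: 14.75
tcp_pos: [0.5431, -0.003, 0.1022]
ee_rot: [-0.197, -3.135, -0.0]
force: [-0.4, 0.5, -1.2]
finger_gap: 0.175
t 14.75 tcp [543.1  -3.  102.2] xang 172.8 zaxis [-2.e-04  0.e+00 -1.e+00] F [-0.4  0.5 -1.2] gap 14.9 j [-0.14  0.43 -0.31  0.83 -0.   -1.59]
shift now-frame [ 0.6 -0.3  8.2]
roll 0.0035  frame-after shift: [ 0.6 -0.3  8.2]
```

```bash
python3 -m jog '{"fingers":[10,10,10,10],"xyz":[[0.5,-0.2,3],[0,0,2],[0,0,1],[0,0,0]],"roll":[0,0,0,0]}';python3 go.py .5425 -.0033 .0938 172.6; python3 -m jog '{"fingers":[10,10],"xyz":[[0,0,1],[0,0,0]],"roll":[0,0]}';python3 go.py .5425 -.0033 .0938 172.6
```

```text
time: 15.15
tcp_pos: [0.5425, -0.0032, 0.0961]
ee_rot: [-0.197, -3.135, 0.0]
force: [-0.4, -0.4, -2.4]
finger_gap: 0.177
t 15.15 tcp [542.5  -3.2  96.1] xang 172.8 zaxis [-4.e-04  0.e+00 -1.e+00] F [-0.4 -0.4 -2.4] gap 15.1 j [-0.14  0.44 -0.32  0.82 -0.   -1.59]
shift now-frame [-0.1 -0.1  2.3]
roll 0.0036  frame-after shift: [-0.1 -0.1  2.3]
time: 15.35
tcp_pos: [0.5426, -0.0032, 0.0953]
ee_rot: [-0.197, -3.135, 0.0]
force: [-0.7, 0.0, -1.3]
finger_gap: 0.178
t 15.35 tcp [542.6  -3.2  95.3] xang 172.8 zaxis [-1.e-04 -0.e+00 -1.e+00] F [-0.7  0.  -1.3] gap 15.2 j [-0.14  0.44 -0.32  0.81 -0.   -1.59]
shift now-frame [ 0.1 -0.1  1.5]
roll 0.0036  frame-after shift: [ 0.1 -0.1  1.5]
```

```bash
python3 -m jog '{"fingers":[10,10],"xyz":[[0,0,1],[0,0,0]],"roll":[0,0]}'; python3 -m jog '{"fingers":[10,10],"xyz":[[0,0,0.7],[0,0,0]],"roll":[0,0]}';python3 go.py .5425 -.0033 .0938 172.6
```

```text
time: 15.55
tcp_pos: [0.5426, -0.0032, 0.0942]
ee_rot: [-0.197, -3.135, -0.0]
force: [-0.3, 0.2, -2.3]
finger_gap: 0.175
time: 15.75
tcp_pos: [0.5427, -0.0032, 0.0941]
ee_rot: [0.197, 3.135, -0.0]
force: [-2.3, 0.4, 3.7]
finger_gap: 0.178
t 15.75 tcp [542.7  -3.2  94.1] xang 172.8 zaxis [ 3.e-04 -0.e+00 -1.e+00] F [-2.3  0.4  3.7] gap 15.2 j [-0.14  0.44 -0.32  0.81 -0.   -1.59]
shift now-frame [ 0.1 -0.1  0.3]
roll 0.0036  frame-after shift: [ 0.1 -0.1  0.3]
```

Contact at TCP 94.1 mm means the lid's origin is about 72 mm high, so the lugs are through the slots and the flange is on the rim. Now I'll turn it clockwise (positive roll).

```bash
python3 -m jog '{"fingers":[10,10,10,10,10],"xyz":[[0,0,0.3],[0,0,0],[0,0,0],[0,0,0],[0,0,0]],"roll":[0,0.06,0.07,0.07,0]}';python3 - <<'E'
from h import *
s=arm.read_state();print(s["ft_torque"].round(2),s["force"].round(1))
E
python3 go.py .5425 -.0033 .0938 130.6
```

```text
time: 16.25
tcp_pos: [0.5435, -0.0033, 0.0941]
ee_rot: [0.513, 3.098, 0.0]
force: [0.4, 0.4, 5.2]
finger_gap: 0.172
[ 0.    0.07 -0.2 ] [0.4 0.4 5.2]
t 16.25 tcp [543.5  -3.3  94.1] xang 161.21 zaxis [ 1.8e-03 -2.0e-04 -1.0e+00] F [0.4 0.4 5.2] gap 14.7 j [-0.14  0.44 -0.32  0.81  0.   -1.38]
shift now-frame [ 0.9 -0.3  0.3]
roll 0.5342  frame-after shift: [ 0.6 -0.8  0.3]
```

```bash
python3 -m jog '{"fingers":[10,10,10,10,10,10,10,10],"xyz":[[0,0,0],[0,0,0],[0,0,0],[0,0,0],[0,0,0],[0,0,0],[0,0,0],[0,0,0]],"roll":[0.07,0.08,0.08,0.08,0.08,0.06,0,0]}';python3 go.py .5425 -.0033 .0938 130.6
cat > chk.py <<'E'
from ov import *
import sys
s=arm.read_state();x,y,z=s["tcp_pos"];M=R.from_rotvec(s["ee_rot"]).as_matrix();th=np.arctan2(-M[1,0],-M[0,0]); print(np.degrees(th)+7.4,s["ft_torque"].round(2),s["force"].round(1))
ims=[];lz=.072
L=can_pts(.5425,-.0033,th);W=can_pts(.5425,-.0033,np.radians(-7.4))
for n,(x0,y0,w) in (("scene",(265,150,100)),("wrist",(130,20,300))):
    c=cams.get_image(n); i=cv2.resize(c["img"][y0:y0+w,x0:x0+w],(400,400),interpolation=cv2.INTER_CUBIC); k=400/w
    ims.append(i.copy())
    draw(c,i,circ(.5425,-.0033,lz+.017,.056),(0,0,255),k,x0,y0)
    draw(c,i,L([(0,-.056,.017+lz),(0,.056,.017+lz)]),(255,0,0),k,x0,y0)
    a=np.radians(90-42)
    for e in(1,-1): draw(c,i,W([(e*r*np.cos(a),e*r*np.sin(a),zz) for r,zz in((.059,.060),(.059,.08))]),(0,255,255),k,x0,y0)
    ims.append(i)
cv2.imwrite(sys.argv[1],np.vstack([np.hstack(ims[:2]),np.hstack(ims[2:])])[:, :] if 0 else np.hstack(ims[:2]))
cv2.imwrite(sys.argv[1].replace(".png","w.png"),np.hstack(ims[2:]))
E
python3 chk.py pics/h1.png
```

```text
time: 17.05
tcp_pos: [0.5435, -0.0033, 0.094]
ee_rot: [1.187, 2.907, 0.001]
force: [-0.5, 0.3, 6.0]
finger_gap: 0.176
t 17.05 tcp [543.5  -3.3  94. ] xang 135.57 zaxis [ 1.8e-03 -2.0e-04 -1.0e+00] F [-0.5  0.3  6. ] gap 15.0 j [-0.14  0.44 -0.32  0.81  0.   -0.94]
shift now-frame [ 0.7 -0.7  0.2]
roll 0.0867  frame-after shift: [ 0.6 -0.8  0.2]
-37.030273254874 [ 0.01  0.1  -0.21] [-0.5  0.3  6. ]
```

View pics/h1.png

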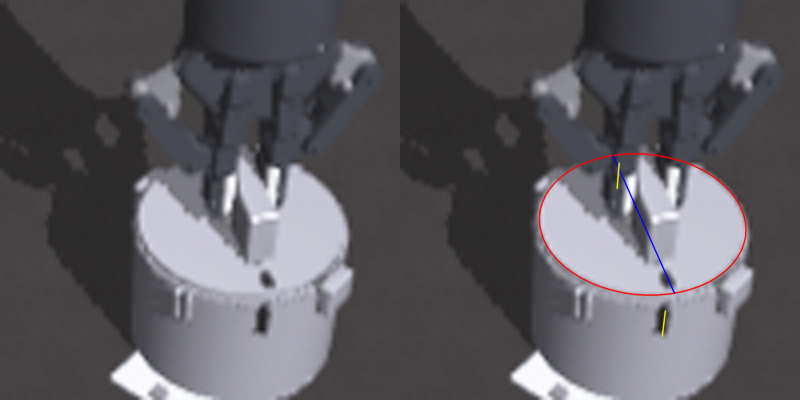

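View pics/h1w.png

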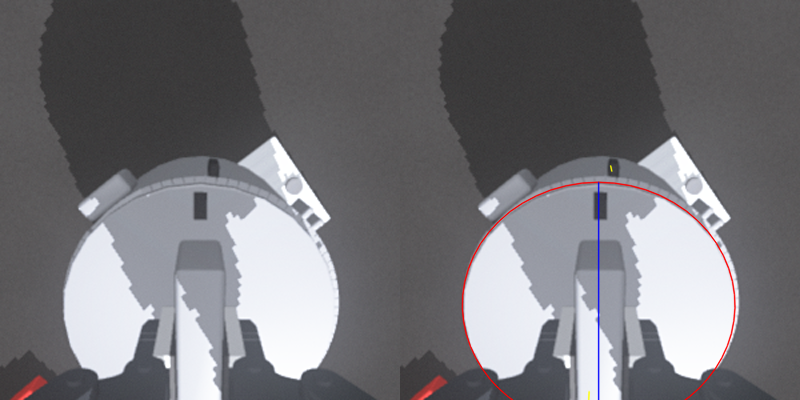

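The lid has turned about 37–38°. The flange dash at wrist (200,205) is still short of the rib at (213,168), so it needs about 4.5° more.

```bash
python3 -m jog '{"fingers":[10,10,10,10],"xyz":[[0,0,0],[0,0,0],[0,0,0],[0,0,0]],"roll":[0.04,0.04,0,0]}';python3 go.py .5425 -.0033 .0938 130.6
python3 chk.py pics/h2.png
```

```text
time: 17.55
tcp_pos: [0.5434, -0.0033, 0.094]
ee_rot: [1.302, 2.857, 0.001]
force: [0.5, 0.5, 6.4]
finger_gap: 0.174
t 17.55 tcp [543.4  -3.3  94. ] xang 131.0 zaxis [ 1.8e-03 -2.0e-04 -1.0e+00] F [0.5 0.5 6.4] gap 14.9 j [-0.14  0.44 -0.32  0.81  0.   -0.86]
shift now-frame [ 0.6 -0.7  0.2]
roll 0.0069  frame-after shift: [ 0.6 -0.7  0.2]
-41.603426195375306 [ 0.03  0.1  -0.21] [0.5 0.5 6.4]
```

View pics/h2.png

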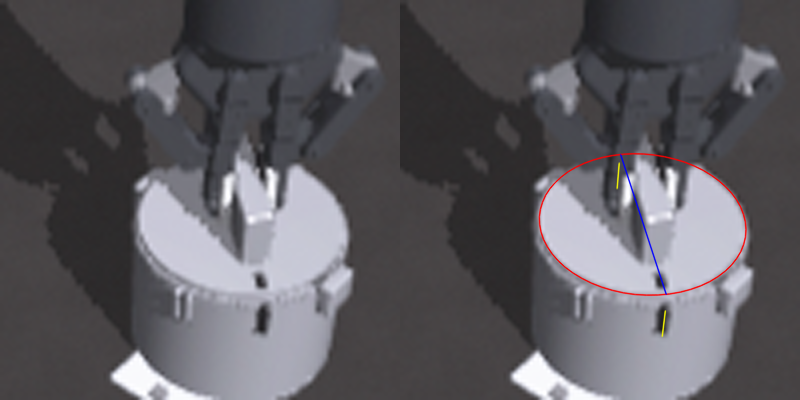

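View pics/h2w.png

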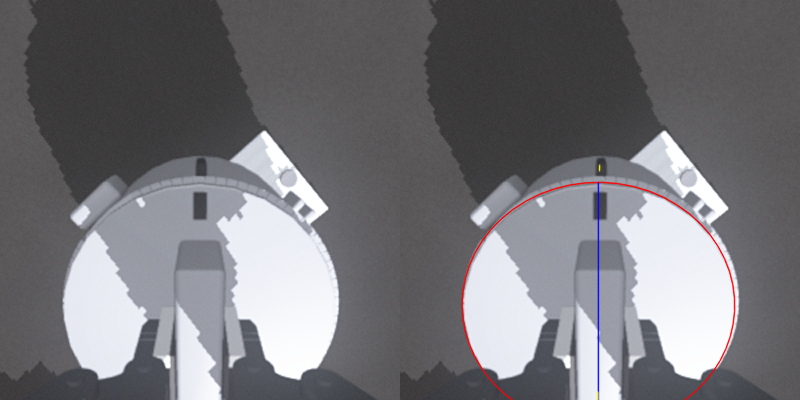

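In the wrist view the dash at (200,205) and the rib at (201,167) are in line. One idle check for stillness and the bystanders, then I'll hand in.

```bash
python3 -m jog '{"fingers":[10,10,10],"xyz":[[0,0,0],[0,0,0],[0,0,0]],"roll":[0,0,0]}';python3 - <<'E'
from h import *
s=arm.read_state();print(s["tcp_pos"],np.abs(s["joint_velocities"]).max(),s["force"].round(1))
c=cams.get_image("scene"); a=cv2.imread("pics/scene0.png"); d=cv2.absdiff(a,c["img"]).max(2)
for n,(x,y) in dict(torch=(180,227),chock=(278,305),spray=(395,340),purple=(447,277),glid=(210,147)).items(): print(n,(d[y-20:y+20,x-20:x+20]>40).sum())
arm.hand_in()
E
```

```text
time: 17.95
tcp_pos: [0.5435, -0.0033, 0.0941]
ee_rot: [1.302, 2.857, 0.001]
force: [-0.2, 0.2, 6.7]
finger_gap: 0.175
[ 0.54348902 -0.00329307  0.09406003] 0.001689355927478414 [-0.2  0.2  6.7]
torch 0
chock 0
spray 0
purple 54
glid 16
the job is handed in; nothing more can be done
```

The key is standing wide end down in the canister's empty pocket, released. The lid is seated and turned clockwise to the black rib, still gripped, and the job was handed in at about 18 s.

- **Key:** it touched the pocket floor at about 12 N. The picture after release showed it upright, with both nuts in place.
- **Lid:** it made contact at the seated height (origin about 72 mm), so the lugs are under the rim. The measured turn is 41.6°, well short of the click at 61°. In the wrist picture the flange dash lines up with the rib.
- **At hand-in:** the arm was still, pressing down with about 7 N.
- **Things that disagreed:** the lid grip was about 1 mm off the estimated canister axis, with almost no side force.
- **Other things on the shelf:** the torch, chock and spray areas showed no change from the first picture. A few pixels changed around the purple key (54) and the green lid (16). I put the purple ones down to the chrome key and its shadow being gone from beside it. I didn't check either further, but neither was touched on purpose.

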